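Turn over the tube cradle and hang its batch tag

ROBOT

A 6-joint arm with a two-finger parallel gripper is mounted at the origin on the work surface. World frame = base frame: x ahead of the robot, y to its left, z up, the work surface at z = 0. Lengths are in mm, angles in rad, forces in N, time in s.
With the tool pointing down it reaches from about 300 to 775 mm from the base axis. Payload 14.6 kg.
Tool frame: the origin (TCP) lies on the centre line of the jaws, within the pads' length; the fingertips stand 19 mm ahead of it and the grasp point (between the pads) is the TCP (bot.tip_reach is the distance from the TCP to the fingertips, in mm); z points along the fingers, y is the line along which they close (so a half turn about z gives the same grasp; the last joint's range is limited). The gripper opens to 85 mm and grips with 20 to 120 N. Pads are 22 mm wide; open, the fingers measure 114 mm over their backs; the gripper's body (76 mm by 85 mm) begins 54 mm behind the grasp point. The pads swing forward as they close: fully open they stand 13 mm farther back than shut.
Start: joints at [-1.416, 0.3, 1.521, -0, 1.321, -0.067], TCP at [120.986, -536.518, 250.281] pointing down, gripper open.
Joint ranges: [-3.03, 3.03], [-0.79, 2.21], [0.23, 2.52], [-1.04, 4.18], [0, 3.07], [-2.55, 2.55]. Speed limits (rad/s): [2.22, 2.22, 2.57, 3.14, 3.14, 3.14].

INTERFACE

Orientations are given as a unit quaternion [w, x, y, z].
In Python, from rig import bot gives the robot as it stands. Calls block until the motion is done:
- bot.move_to(position, orientation): joint-space move of the TCP to a pose.
- bot.servo_line(position, attitude=None, speed=150, until_force=None): straight line of the TCP; attitude=None keeps the orientation; speed is the mean speed in mm/s. With until_force (N) it stops when the force on the tool has changed by that much, and returns True; else False.
- bot.move_joints(angles): joint-space move.
- bot.move_gripper(opening, grip_force=None): finger opening in mm; grip_force is the grip in N (None keeps the last); returns when the fingers have stopped.
- bot.dwell(seconds).
- bot.ik(position, orientation): joint angles nearest the present ones, or None.
- bot.read_state(): the state.
- bot.read_camera(name): name is "scene" or "top" or "wrist"; returns a dict with "image" (420x560x3 uint8, blue, green, red), "depth" (420x560 float32, mm along the optical axis (not along the pixel's ray), 0 where there is no reading), "fovy" (degrees; the focal length in pixels is half the picture's height over the tangent of half this angle, whatever the lens; pixels are square), "cx", "cy" (the principal point, pixels), "eye" and "attitude" of the camera in the world; the wrist camera has in their place "mount" (4x4, takes a point from camera to tool coordinates, whose origin is the TCP and whose axes are the flange's). Camera axes: x right, y down, z forward; pixel columns grow to the right and rows downward; lengths in mm; the calibration is good to about 2 mm. A picture is of the moment at which its call begins: read the wrist's pose just before it.
A pose or a line that the arm cannot do raises bot.MotionError and nothing moves.
- bot.finish_job(): hands the job in; it is judged then, once.
The state is a dict: "clock": time; "joint_positions": joint angles; "qvel": joint speeds; "effort": joint torques, N m; "ee_pos": TCP position; "tool_rot": TCP orientation; "ft_force": force on the tool from outside, world axes, zero at the start; "moment": the same for the moment, N m; "grip_width": finger opening in mm; "grip_force": force on a finger pad.
Only numpy, scipy, OpenCV 4.12 (cv2) and the standard library are available. Lean on these libraries where they do the work, as an engineer would, in place of code of your own. Each camera call takes 0.05 s, during which the arm holds its last target. There are 200 camera calls.

TASK

First clear the spent orange-capped tubes out of the cradle into the red tray, then lay every green-capped tube from the mat across the two notched rails, one to a V-groove, caps on the blue-striped side. When all are cradled, take the red batch tag off its stand, hook it over the cradle's rail at the green band and slide it along, hanging on the rail, until it is centred on the yellow band. If a tube gets knocked out of place, put it right, and leave the bottle, jar and beaker alone.

Things in the scene. Friction and masses are not known exactly. Their poses are not given: they have to be found in the camera images.
- cradle: fixed tube cradle: base 110 x 290 x 8 mm with two upright notched rails, 8 mm thick, along own y at x = -26 and +26 mm. Each has four 90-degree V-grooves at y = -105, -35, 35, 105 mm, 40 mm wide at the top, bottom 30 mm and rail top 50 mm above the bench. A tube lies across both rails, along own x. Blue strip on the -x edge (robot's side). Origin under the plate's middle at bench level
- groove0 (a point): centre that a 30 mm tube has when cradled in groove 0 (51 mm above the bench), midway between the two rails; axes as the cradle's
- groove1 (a point): centre that a 30 mm tube has when cradled in groove 1 (51 mm above the bench), midway between the two rails; axes as the cradle's
- groove2 (a point): centre that a 30 mm tube has when cradled in groove 2 (51 mm above the bench), midway between the two rails; axes as the cradle's
- groove3 (a point): centre that a 30 mm tube has when cradled in groove 3 (51 mm above the bench), midway between the two rails; axes as the cradle's
- green (a point): middle of the green band (50 mm long, paint only) on the cradle's tag rail, on the rail's axis; axes as the cradle's. The steel rail is 12 mm diameter, level, 140 mm above the bench, along the cradle's y from -165 to 165 mm at x = +120 mm, with a post at each end no higher than the rail; green is at the -y end
- mark: yellow band (50 mm long, paint-thin) on the tag rail, at a different place each time, 75 to 215 mm from the green one; origin at its middle on the rail's axis, axes as the cradle's
- mat: thin blue mat 360 x 170 x 2 mm, fixed, on which the new tubes lie, with a low rim 4 mm high and 6 mm wide along both short edges (at own x = -177 and 177 mm); origin under its centre
- fresh0: sample tube, new: white body, green cap, about 60 g, 115 mm long: round body 30 mm diameter, rounded bottom, square cap 30 x 30 mm (hinders rolling). Origin on its axis, 60 mm from the cap's outer end, 55 mm from the rounded end; own x points to the cap, which covers x = 40 to 60 mm. Starts lying on the blue mat. May be absent
- fresh0_cap (a point): centre of the cap of fresh0, 50 mm from its origin along own x
- fresh1: sample tube, new: white body, green cap, about 60 g, 115 mm long: round body 30 mm diameter, rounded bottom, square cap 30 x 30 mm (hinders rolling). Origin on its axis, 60 mm from the cap's outer end, 55 mm from the rounded end; own x points to the cap, which covers x = 40 to 60 mm. Starts lying on the blue mat. May be absent
- fresh1_cap (a point): centre of the cap of fresh1, 50 mm from its origin along own x
- fresh2: sample tube, new: white body, green cap, about 60 g, 115 mm long: round body 30 mm diameter, rounded bottom, square cap 30 x 30 mm (hinders rolling). Origin on its axis, 60 mm from the cap's outer end, 55 mm from the rounded end; own x points to the cap, which covers x = 40 to 60 mm. Starts lying on the blue mat. May be absent
- fresh2_cap (a point): centre of the cap of fresh2, 50 mm from its origin along own x
- spent0: sample tube, spent: amber body, orange cap, about 40 g, 115 mm long: round body 30 mm diameter, rounded bottom, square cap 30 x 30 mm (hinders rolling). Origin on its axis, 60 mm from the cap's outer end, 55 mm from the rounded end; own x points to the cap, which covers x = 40 to 60 mm. Starts lying in a groove of the cradle, cap towards the blue strip. May be absent
- spent1: sample tube, spent: amber body, orange cap, about 40 g, 115 mm long: round body 30 mm diameter, rounded bottom, square cap 30 x 30 mm (hinders rolling). Origin on its axis, 60 mm from the cap's outer end, 55 mm from the rounded end; own x points to the cap, which covers x = 40 to 60 mm. Starts lying in a groove of the cradle, cap towards the blue strip. May be absent
- spent2: sample tube, spent: amber body, orange cap, about 40 g, 115 mm long: round body 30 mm diameter, rounded bottom, square cap 30 x 30 mm (hinders rolling). Origin on its axis, 60 mm from the cap's outer end, 55 mm from the rounded end; own x points to the cap, which covers x = 40 to 60 mm. Starts lying in a groove of the cradle, cap towards the blue strip. May be absent
- spent3: sample tube, spent: amber body, orange cap, about 40 g, 115 mm long: round body 30 mm diameter, rounded bottom, square cap 30 x 30 mm (hinders rolling). Origin on its axis, 60 mm from the cap's outer end, 55 mm from the rounded end; own x points to the cap, which covers x = 40 to 60 mm. Starts lying in a groove of the cradle, cap towards the blue strip. May be absent
- tray: red open tray, fixed, 220 (own x) x 170 mm (own y) outside, 35 mm high, walls and floor 4 to 5 mm; origin under its centre
- stand: small fixed stand with a horizontal bar 12 mm diameter along own y, 110 mm long, axis 140 mm above the bench, on two posts at y = -50 and +50 mm; the tag starts hanging on it; origin under its centre
- tag: loose red batch tag, 90 g, hooks over a 12 mm bar: gap 22 mm across own x, 50 mm wide along own y (the bar). Origin on the bar's axis when hung. Far leg at x = 13 mm reaches 75 mm below it, near lip at x = -13 mm 22 mm below, bridge at z = 6 to 12 mm; on top a black grip block 12 (x) x 26 (y) mm, z = 12 to 62 mm. Hangs upright, slides with ordinary friction. Either way round will do
- bottle: bystander: white bottle with blue cap, 64 mm diameter, 140 mm tall; origin under its centre
- jar: bystander: amber jar, 60 mm diameter, 75 mm tall; origin under its centre
- beaker: bystander: yellow beaker, 72 mm diameter, 90 mm tall; origin under its centre

How it is judged (in metres and radians):
On the way, in this order (a step that is already met when the one before it is completed fails the run):
1. all spent tubes lie in the red tray (x of spent0 in the frame of tray between -0.105 and 0.105 m and y of spent0 in the frame of tray between -0.08 and 0.08 m and z of each of spent0, spent1, spent2, spent3 in the frame of tray below 0.055 m and x of spent1 in the frame of tray between -0.105 and 0.105 m and y of spent1 in the frame of tray between -0.08 and 0.08 m and x of spent2 in the frame of tray between -0.105 and 0.105 m and y of spent2 in the frame of tray between -0.08 and 0.08 m and x of spent3 in the frame of tray between -0.105 and 0.105 m and y of spent3 in the frame of tray between -0.08 and 0.08 m), for 0.2 s.
2. all new tubes lie cradled in V-grooves, caps on the blue side (x of fresh0 in the frame of cradle between -0.012 and 0.012 m and z of fresh0 in the frame of cradle between 0.046 and 0.056 m and angle between the x axis of each of fresh0, fresh1, fresh2 and the x axis of cradle, either way round below 0.09 rad and x of each of fresh0_cap, fresh1_cap, fresh2_cap in the frame of cradle below -0.03 m and (y of fresh0 in the frame of groove0 between -0.005 and 0.005 m or y of fresh0 in the frame of groove1 between -0.005 and 0.005 m or y of fresh0 in the frame of groove2 between -0.005 and 0.005 m or y of fresh0 in the frame of groove3 between -0.005 and 0.005 m) and x of fresh1 in the frame of cradle between -0.012 and 0.012 m and z of fresh1 in the frame of cradle between 0.046 and 0.056 m and (y of fresh1 in the frame of groove0 between -0.005 and 0.005 m or y of fresh1 in the frame of groove1 between -0.005 and 0.005 m or y of fresh1 in the frame of groove2 between -0.005 and 0.005 m or y of fresh1 in the frame of groove3 between -0.005 and 0.005 m) and x of fresh2 in the frame of cradle between -0.012 and 0.012 m and z of fresh2 in the frame of cradle between 0.046 and 0.056 m and (y of fresh2 in the frame of groove0 between -0.005 and 0.005 m or y of fresh2 in the frame of groove1 between -0.005 and 0.005 m or y of fresh2 in the frame of groove2 between -0.005 and 0.005 m or y of fresh2 in the frame of groove3 between -0.005 and 0.005 m)), for 0.2 s.
3. the tag is hooked over the rail at the green band (within 30 mm) (x of tag in the frame of green between -0.008 and 0.008 m and z of tag in the frame of green between -0.005 and 0.005 m and angle between tag's own z axis and vertical below 0.2 rad and y of tag in the frame of green between -0.03 and 0.03 m), for 0.1 s.
4. the tag, hooked on the rail, slides up to the yellow band (15 to 40 mm short of it) (x of tag in the frame of green between -0.008 and 0.008 m and z of tag in the frame of green between -0.005 and 0.005 m and angle between tag's own z axis and vertical below 0.2 rad and y of tag in the frame of mark between -0.04 and -0.015 m).
At the end, for the whole second after the job is handed in: Spent tubes in the tray; each new tube in its own groove (5 mm across and in height, 12 mm along, 0.09 rad square), cap on the blue side; tag hanging upright (0.2 rad) on the cradle's rail within 10 mm of the yellow band's middle; all released and at rest (all of step 1 and all of step 2 and linear speed of each of fresh0, fresh1, fresh2, spent0, spent1, spent2, spent3, tag below 0.02 m/s and x of tag in the frame of green between -0.008 and 0.008 m and z of tag in the frame of green between -0.005 and 0.005 m and angle between tag's own z axis and vertical below 0.2 rad and y of tag in the frame of mark between -0.01 and 0.01 m); the robot touches nothing.
It fails at once if the bottle is shifted more than 30 mm or tipped (distance of bottle from where it was at the start of the episode above 0.03 m or angle between bottle's own z axis and vertical above 0.4 rad).
It fails at once if the jar is shifted more than 30 mm or tipped (distance of jar from where it was at the start of the episode above 0.03 m or angle between jar's own z axis and vertical above 0.4 rad).
It fails at once if the beaker is shifted more than 30 mm or tipped (distance of beaker from where it was at the start of the episode above 0.03 m or angle between beaker's own z axis and vertical above 0.4 rad).
Of spent0, spent1, spent2, spent3 only 2 to 3 are there at a start; the rules pass over those that are not, and their reading is None.
Of fresh0, fresh1, fresh2 only 2 to 3 are there at a start; the rules pass over those that are not, and their reading is None.
At some moment in a run one of fresh0, fresh1, fresh2 may be knocked a few centimetres aside while the robot is not near it.
It also fails if it takes over 210 s, if anything falls off the work surface, if the arm or the gripper's body presses on something with over 40 N, if the wrist force passes 120 N, or if a joint passes its speed limit or range.

## Working session

There is one attempt and no reset: what is moved stays moved. The work goes in short steps, each a Python script; the robot and the scene stay as the last script left them, time stands still between calls to the robot, and variables do not carry over. Pictures are saved under pics/ and viewed, at most 14 in all, crops included, and the job is handed in when it is done.

```bash
ls; mkdir -p pics; cat > h.py <<'E'
import numpy as np, cv2
from rig import bot
from scipy.spatial.transform import Rotation as R
def rot(q): return R.from_quat(np.roll(q,-1)).as_matrix()
def cam(name):
    s=bot.read_state(); c=bot.read_camera(name)
    c['f']=c['image'].shape[0]/2/np.tan(np.radians(c['fovy'])/2)
    if 'mount' in c:
        T=np.eye(4);T[:3,:3]=rot(s['tool_rot']);T[:3,3]=s['ee_pos'];M=T@np.array(c['mount'])
        c['Rw'],c['t']=M[:3,:3],M[:3,3]
    else: c['Rw'],c['t']=rot(c['attitude']),np.array(c['eye'])
    return c
def cloud(c):
    d=c['depth'];v,u=np.indices(d.shape)
    P=np.stack([(u-c['cx'])/c['f']*d,(v-c['cy'])/c['f']*d,d],-1)@c['Rw'].T+c['t']
    P[d==0]=np.nan
    return P
def onplane(c,u,v,z):
    r=c['Rw']@np.array([(u-c['cx'])/c['f'],(v-c['cy'])/c['f'],1]);return c['t']+r*(z-c['t'][2])/r[2]
def down(yaw): # tool z down, tool y (closing) direction at angle yaw+90deg ; tool x at yaw
    return np.roll((R.from_euler('z',yaw)*R.from_euler('x',np.pi)).as_quat(),1)
E
python3 - <<'E'
from h import *
import pickle
for n in('top','scene'):
    c=cam(n);cv2.imwrite(f'pics/{n}0.png',cv2.resize(c['image'],(784,588)));pickle.dump(c,open(n+'0.pkl','wb'))
    print(n,c['fovy'],c['cx'],c['cy'],c['eye'],c['attitude'])
print(bot.read_state(), rot(bot.read_state()['tool_rot']))
E
```

```text
pics
top 47.41585464611833 279.4753561541448 204.45372579515845 [ 535.28166008   11.37171715 1198.50793234] [ 0.00675627 -0.70299841  0.71105183 -0.01236458]
scene 49.29521606809791 273.7693895956449 209.41001218430125 [1277.79981156 -491.93483979  789.33946246] [-0.392463    0.79893627  0.41116552 -0.19651092]
{'clock': 0.1, 'joint_positions': array([-1.41559009e+00,  3.00434694e-01,  1.52152442e+00,  2.58568115e-05,
        1.32069862e+00, -6.65911327e-02]), 'qvel': array([-0.00266919, -0.00047888, -0.00092621,  0.00193396, -0.00100032,
       -0.00078336]), 'effort': array([ 1.76324465e-03, -5.44376314e+01, -3.62368262e+01, -1.77780521e-05,
        3.10446943e-03, -5.00946544e-05]), 'ee_pos': array([ 120.96876025, -536.33683775,  249.76524266]), 'tool_rot': array([-5.32574170e-04,  9.93857254e-01,  1.10668307e-01, -1.10757332e-05]), 'ft_force': array([0.06843567, 0.00779024, 0.23365148]), 'moment': array([-0.02286459,  0.01678748, -0.03992585]), 'grip_force': 0.0, 'grip_width': 85.31956229881784} [[ 9.75505051e-01  2.19976988e-01 -1.39893559e-04]
 [ 2.19977012e-01 -9.75504484e-01  1.05615394e-03]
 [ 9.58627683e-05 -1.06105687e-03 -9.99999432e-01]]
```

View pics/top0.png

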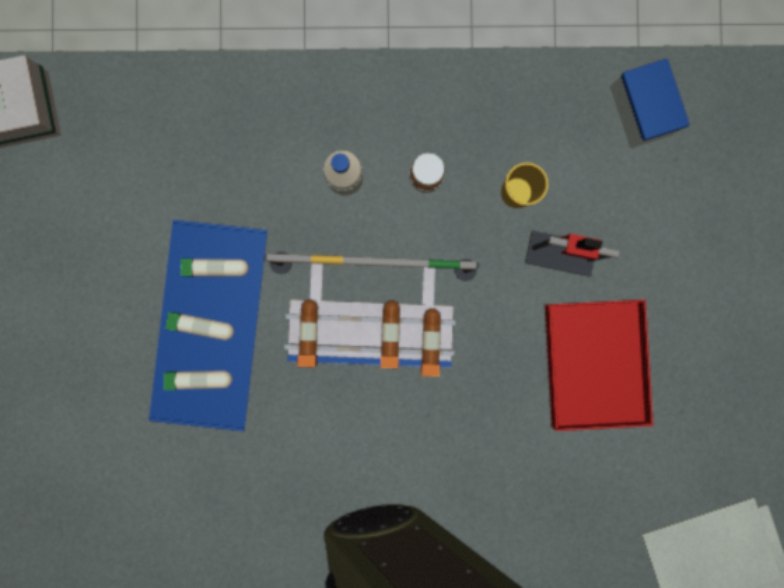

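View pics/scene0.png

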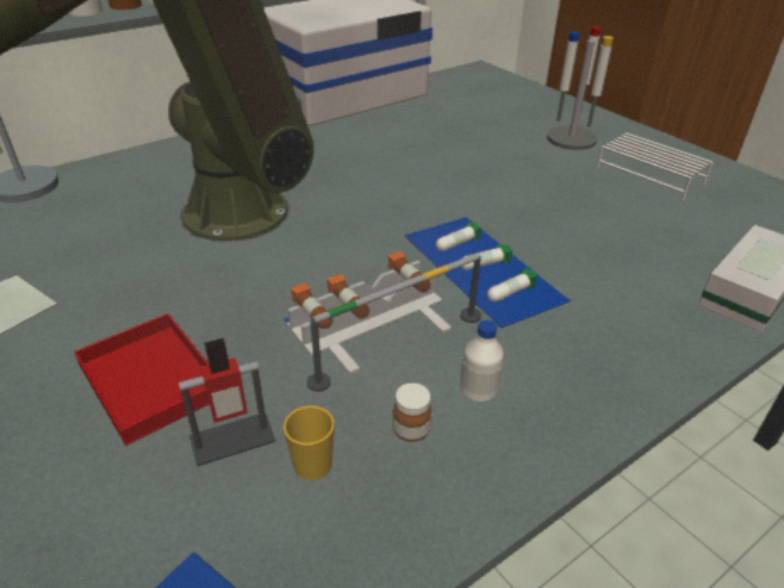

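Top view: three green-capped tubes on the mat at the left (u≈180,v≈267/325/380, caps left, +y). Three orange-capped tubes are in the cradle (u≈308, 390, 431), the tray is at (600,365), the tag stand at (565,250), the green band at (445,264) and the yellow at (327,259). Measuring now.

```bash
cat >> h.py <<'E'
def mask(c,kind):
    h=cv2.cvtColor(c['image'],cv2.COLOR_BGR2HSV).astype(int);H,S,V=h[...,0],h[...,1],h[...,2]
    r={'orange':(H>=5)&(H<=13)&(S>160)&(V>150),'green':(H>50)&(H<80)&(S>120),'yellow':(H>17)&(H<32)&(S>150),
     'blue':(H>100)&(H<125)&(S>150),'red':((H<4)|(H>174))&(S>170)&(V>80),'white':(S<70)&(V>120)}
    return r[kind].astype(np.uint8)
def blobs(m,amin=15):
    n,l,s,ce=cv2.connectedComponentsWithStats(m);return [(l==i,s[i],ce[i]) for i in range(1,n) if s[i,4]>=amin]
E
python3 - <<'E'
from h import *
import pickle
c=pickle.load(open('top0.pkl','rb'));P=cloud(c)
np.set_printoptions(precision=1,suppress=True)
for k in('orange','green','yellow','blue','red'):
    for m,s,ce in blobs(mask(c,k),25):
        q=P[m];q=q[~np.isnan(q[:,0])]
        r=cv2.minAreaRect(q[:,:2].astype(np.float32))
        print(k,ce*1.4,s[4],'med',np.median(q,0),'z10/90',np.percentile(q[:,2],[10,90]),'rect',np.array(r[0]),np.array(r[1]),round(r[2],2))
E
```

```text
orange [306.1 360.7] 90 med [441.4 146.6  67.5] z10/90 [64.6 69.7] rect [442.2 147.4] [27.2 17. ] 88.65
orange [389.  361.2] 77 med [439.6   7.2  67.6] z10/90 [64.5 70.8] rect [440.6   7.1] [23.7 16.8] 89.12
orange [429.7 369.1] 84 med [424.7 -61.   67.6] z10/90 [64.1 69.8] rect [425.6 -61.2] [24.  16.7] 87.5
green [185.4 266.8] 80 med [603.5 359.8  33.4] z10/90 [30.3 36. ] rect [604.8 359.6] [17.2 27.2] 88.18
green [443.8 263.6] 90 med [598.8 -80.1 147.1] z10/90 [144.5 149.5] rect [598.4 -80.1] [44.7  9.3] 85.47
green [171.6 320.9] 80 med [511.3 383.2  33.1] z10/90 [30.9 36.4] rect [511.  383.4] [18.2 28.8] 79.44
green [168.3 380.3] 84 med [407.6 389.4  33.6] z10/90 [30.7 35.7] rect [408.7 389.4] [16.8 27.3] 87.25
yellow [523.9 185.2] 736 med [ 741.3 -232.9   42.2] z10/90 [ 5.4 89.2] rect [ 733.3 -222.7] [64.3 68.2] 44.37
yellow [326.6 258.9] 94 med [607.6 102.7 147.5] z10/90 [144.4 149.8] rect [607.8 104.7] [44.4  9.2] 89.22
blue [654.8  98.9] 1706 med [ 878.6 -448.6   74.5] z10/90 [71.6 77.3] rect [ 879. -450.] [120.5  83.1] 16.53
blue [339.6 162.4] 97 med [761.5  81.8 141.6] z10/90 [139.3 143.9] rect [761.1  82.7] [23.  20.4] 1.09
blue [208.7 325.3] 7612 med [506.  325.8   3.5] z10/90 [0.5 6.4] rect [503.3 329.7] [168.8 357.2] 83.15
blue [346.5 359.6] 115 med [438.2  81.2  11.4] z10/90 [ 9.1 14.4] rect [438.4  79.9] [106.5   7.9] 87.77
blue [410.5 362.1] 33 med [432.1 -32.7  11.8] z10/90 [ 9.2 14.5] rect [431.8 -30.1] [34.7  5.4] 88.59
red [579.6 248. ] 192 med [ 616.4 -288.9  153.4] z10/90 [149.7 156. ] rect [ 620.8 -310.3] [74.8 28.9] 77.87
red [597.3 364.5] 5899 med [ 424.1 -363.     5.3] z10/90 [ 2.3 10.6] rect [ 426.8 -358.9] [216.5 171.5] 2.2
```

```bash
python3 - <<'E'
from h import *
import pickle
bot.move_to([440,42,330],down(np.pi-.05))
c=cam('wrist');pickle.dump(c,open('w1.pkl','wb'));cv2.imwrite('pics/w1.png',cv2.resize(c['image'],(784,588)))
print(c['mount'],c['fovy'],c['cx'],c['cy'],bot.read_state()['clock'],bot.read_state()['joint_positions'],bot.tip_reach)
P=cloud(c)
np.set_printoptions(precision=1,suppress=True)
for k in('orange','green','yellow','blue'):
    for m,s,ce in blobs(mask(c,k),60):
        q=P[m];q=q[~np.isnan(q[:,0])]
        if len(q)<10: continue
        r=cv2.minAreaRect(q[:,:2].astype(np.float32))
        print(k,ce*1.4,s[4],'med',np.median(q,0),'rect',np.array(r[0]),np.array(r[1]),round(r[2],2))
E
```

```text
[[ 6.60016180e-05 -9.54006268e-01 -2.99786650e-01  7.69876511e+01]
 [ 9.99999997e-01  7.75841443e-05 -2.67328189e-05  4.60251416e-01]
 [ 4.87619676e-05 -2.99786647e-01  9.54006270e-01 -1.23511690e+02]
 [ 0.00000000e+00  0.00000000e+00  0.00000000e+00  1.00000000e+00]] 71.31559700481348 277.43302312721653 211.43593185262557 2.5167 [ 1.11158743e-02  6.24939352e-04  1.68002867e+00 -1.04034401e-04
  1.46115474e+00 -1.50826232e+00] 19.0
orange [501.4 246.8] 241 med [440.9 150.4  66.2] rect [442.  149.3] [29.7 19.3] 87.16
green [734.  193.5] 311 med [405.8 389.8  31.9] rect [406.4 390.3] [29.4 20. ] 0.95
green [710.1 292.5] 233 med [509.3 384.6  31.9] rect [509.6 384.4] [20.2 29.2] 77.43
green [673.  371.9] 201 med [603.3 359.5  31.6] rect [604.  360.1] [29.7 20. ] 0.54
green [273.8 446.1] 230 med [594.4 -67.3 145.3] rect [529.9 -30.8] [ 27. 173.] 61.26
yellow [469.6 445.9] 398 med [603.4 105.8 145.1] rect [604.8 106.2] [49.5 10.8] 86.13
yellow [162.2 539.7] 171 med [ 761.2 -236.5   86.2] rect [ 609.1 -121.1] [ 34.  391.8] 52.58
blue [647.8 250.7] 18211 med [460.9 327.3   1.9] rect [493.4 254.2] [324.7 359.5] 83.06
blue [395.5 237.1] 658 med [435.8  56.5  10.1] rect [435.8  44.7] [189.    8.3] 87.04
```

View pics/w1.png

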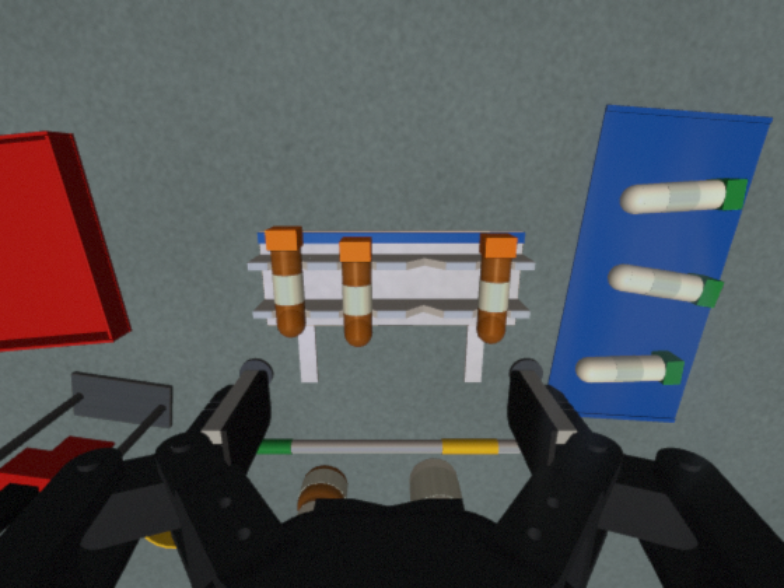

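```bash
python3 - <<'E'
from h import *
import pickle
c=pickle.load(open('w1.pkl','rb'));th=-.05
def w2(u,v,z):
    return onplane(c,u/1.4,v/1.4,z)[:2]
ct,s=np.cos(th),np.sin(th);Rc=np.array([[ct,-s],[s,ct]])
pts={'frontL':(248,262,50,-26,None),'frontR':(535,263,50,-26,None),'backL':(253,309,50,26,None),'backR':(530,310,50,26,None),
'stripL':(258,237,8,None,None),'stripR':(525,237,8,None,None),'base mid':(391,237,8,None,None),'rail':(350,446,146,120,None),
'g':(273,446,146,0,0),'yl':(443,446,146,0,0),'yr':(498,446,146,0,0),'gR':(292,446,146,0,0),'V1':(425,259,30,0,0),'V1b':(424,306,30,0,0)}
for k,(u,v,z,_,_) in pts.items():
    p=w2(u,v,z);print(k,p.round(1),'cradle0',((p-[484,40.5])@Rc).round(1))
E
```

```text
frontL [446.7 -99.8] cradle0 [ -30.2 -142. ]
frontR [462.6 188.5] cradle0 [-28.8 146.7]
backL [ 496.7 -102.3] cradle0 [  19.8 -142. ]
backR [512.6 186.1] cradle0 [ 21.3 146.8]
stripL [428.3 -99.8] cradle0 [ -48.6 -142.9]
stripR [443.3 190.8] cradle0 [-48.2 148.1]
base mid [435.8  45. ] cradle0 [-48.4   2. ]
rail [ 5.974e+02 -3.000e-01] cradle0 [115.3 -35.1]
g [593.9 -68.7] cradle0 [ 115.2 -103.5]
yl [601.6  82.2] cradle0 [115.4  47.5]
yr [604.1 131. ] cradle0 [115.5  96.4]
gR [594.8 -51.8] cradle0 [115.2 -86.6]
V1 [457.2  79.6] cradle0 [-28.7  37.7]
V1b [509.4  77.2] cradle0 [23.6 38. ]
```

```bash
cat >> h.py <<'E'
O=np.array([481.,42.]);TH=-.053
def cr(x,y): c,s=np.cos(TH),np.sin(TH);return O+[c*x-s*y,s*x+c*y]
def tr(x,y): c,s=np.cos(.038),np.sin(.038);return np.array([426.,-360.])+[c*x-s*y,s*x+c*y]
def xy(p,z): return [float(p[0]),float(p[1]),float(z)]
def pick(p,yaw,z,zt=230,op=56):
    bot.move_gripper(op);bot.move_to(xy(p,zt),down(yaw))
    bot.servo_line(xy(p,z+60),speed=250);f=bot.servo_line(xy(p,z),speed=110,until_force=12)
    bot.move_gripper(10,grip_force=40);s=bot.read_state()
    print('pick',s['clock'],'w',s['grip_width'],'f',s['grip_force'],'stopped',f,s['ee_pos'].round(1))
    bot.servo_line(xy(p,z+20),speed=80);bot.servo_line(xy(p,zt),speed=250);print(' lifted w',bot.read_state()['grip_width'],bot.read_state()['grip_force'])
def place(p,yaw,z,zt=230,op=46,f=8):
    bot.move_to(xy(p,zt),down(yaw));bot.servo_line(xy(p,z+40),speed=250)
    r=bot.servo_line(xy(p,z),speed=60,until_force=f);s=bot.read_state();print('place',s['clock'],s['ee_pos'].round(1),r,s['ft_force'].round(1))
    bot.move_gripper(op);bot.servo_line(xy(p,z+60),speed=120);bot.servo_line(xy(p,zt),speed=250)
E
python3 - <<'E'
from h import *
pick(cr(3,-105),np.pi+TH,57)
place(tr(-65,0),np.pi/2+.038,28)
E
```

```text
pick 5.2167 w 28.573244241385336 f 38.941086530685425 stopped False [478.9 -63.2  57.9]
 lifted w 28.861656202729115 39.439637660980225
place 9.2167 [ 361.1 -362.6   28.2] False [ 0.2 -0.6 -0. ]
```

```bash
python3 - <<'E'
from h import *
pick(cr(8,-35),np.pi+TH,57)
place(tr(0,0),np.pi/2+.038,28)
pick(cr(8,105),np.pi+TH,57)
place(tr(65,0),np.pi/2+.038,28)
# look at the mat
bot.move_to([460,330,330],down(np.pi/2))
c=cam('top');cv2.imwrite('pics/top1.png',cv2.resize(c['image'],(784,588)))
P=cloud(c);m=mask(c,'green')
for k,nm in((cam('wrist'),'w'),(c,'t')):
    P=cloud(k)
    for m,s,ce in blobs(mask(k,'green'),60):
        q=P[m];q=q[~np.isnan(q[:,0])]
        if len(q)<10: continue
        r=cv2.minAreaRect(q[:,:2].astype(np.float32));print(nm,ce*1.4,s[4],np.median(q,0).round(1),r)
    if nm=='w':cv2.imwrite('pics/w2.png',cv2.resize(k['image'],(784,588)));import pickle;pickle.dump(k,open('w2.pkl','wb'))
print(bot.read_state()['clock'])
E
```

```text
pick 14.25 w 28.61116172965595 f 38.93501579761505 stopped False [487.6   6.4  57.9]
 lifted w 28.57323791646392 39.44069981575012
place 18.4167 [ 426.1 -360.1   28.2] False [ 0.   0.2 -0.6]
pick 23.85 w 28.9433163525075 f 38.97922217845917 stopped False [494.9 146.3  57.9]
 lifted w 28.706845295116118 39.445613622665405
place 28.4583 [ 491.1 -357.6   28.2] False [-0.2  0.5 -0.8]
w [335.28338983 183.74644068] 295 [406.9 391.1  31.9] ((407.1463317871094, 390.4209899902344), (17.541484832763672, 29.379240036010742), 89.9035415649414)
w [437.99662162 189.17972973] 296 [509.4 385.7  31.9] ((509.865966796875, 385.27398681640625), (18.376428604125977, 29.450777053833008), 77.95222473144531)
w [527.22782609 213.51014493] 345 [600.8 361.   31.6] ((603.4674072265625, 360.83648681640625), (19.3065185546875, 29.19763946533203), 88.63150787353516)
t [185.3775 266.805 ] 80 [603.5 359.6  33.9] ((604.774658203125, 359.9167785644531), (18.867591857910156, 27.027135848999023), 89.65250396728516)
t [443.95909091 263.64545455] 88 [598.8 -80.2 147. ] ((598.2713623046875, -80.20535278320312), (44.641761779785156, 9.387903213500977), 85.37955474853516)
t [171.64691358 320.96296296] 81 [511.4 382.7  33.6] ((511.0462951660156, 383.5364685058594), (17.28119468688965, 28.06505584716797), 78.88105010986328)
t [168.21666667 380.28333333] 84 [407.8 389.4  33.3] ((408.7644348144531, 389.3509216308594), (18.629302978515625, 27.146940231323242), 88.27952575683594)
32.7
```

View pics/w2.png

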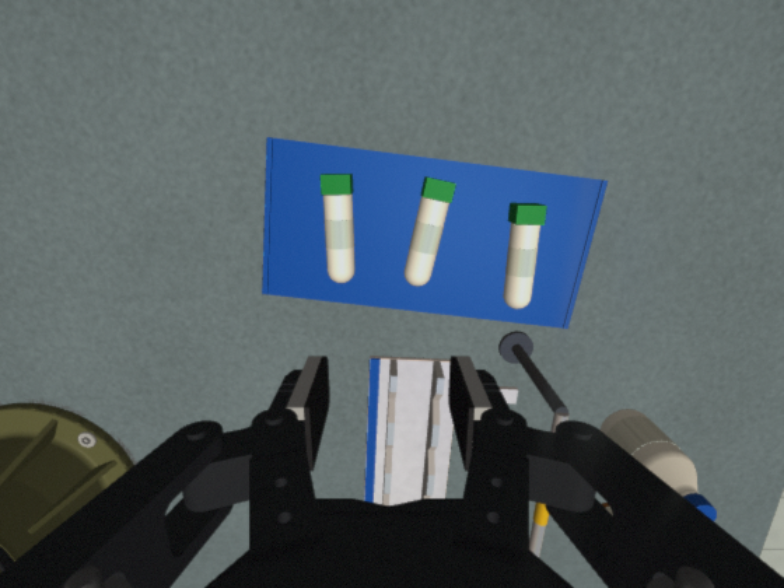

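View pics/top1.png

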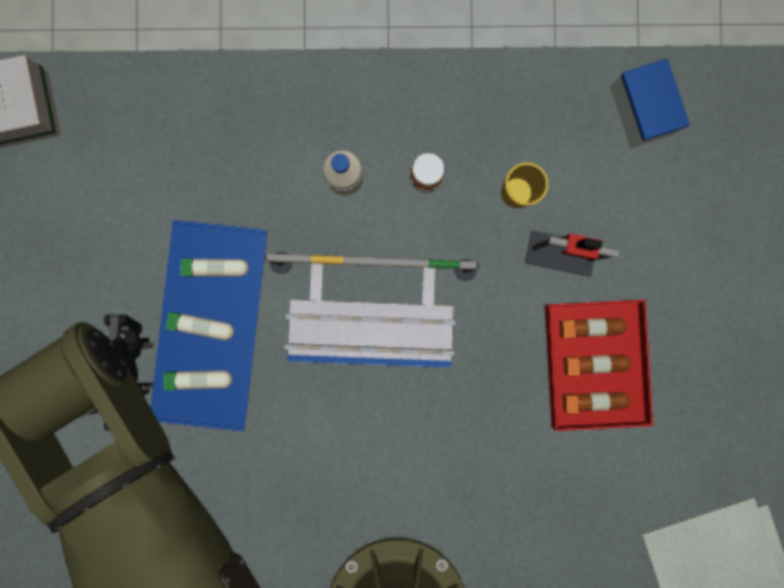

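Wrist view: fresh tubes at (337,230), (430,232), (522,255), caps up (+y). Top view: all three spent tubes are in the tray and the cradle is empty. Now the fresh tubes, with a fresh look before each pick.

```bash
cat >> h.py <<'E'
def fresh(c):
    P=cloud(c);z=P[...,2];hm=((z>20)&(z<45)).astype(np.uint8);g=mask(c,'green')
    out=[]
    for m,s,ce in blobs(hm,200):
        gm=m&(g>0)
        if gm.sum()<50: continue
        q=P[m][:,:2];cap=np.array(cv2.minAreaRect(P[gm][:,:2].astype(np.float32))[0])
        vx,vy,x0,y0=cv2.fitLine(q.astype(np.float32),cv2.DIST_L1,0,.01,.01).ravel();a=np.array([vx,vy])
        if a@(cap-q.mean(0))<0:a=-a
        t=(q-cap)@a;ctr=np.array([x0,y0]);cap=ctr+a*((cap-ctr)@a)
        out.append((cap-50*a,np.arctan2(a[1],a[0]),np.ptp(t)))
        print('fresh',(cap-50*a).round(1),round(out[-1][1],3),'len',np.ptp(t).round(1))
    return out
E
python3 - <<'E'
from h import *
f=fresh(cam('wrist'))
p,a,_=min(f,key=lambda t:t[0][0])
pick(p,a,24)
place(cr(0,105),np.pi+TH,57)
bot.move_to([460,330,330],down(np.pi/2));fresh(cam('wrist'))
bot.move_to([400,70,300],down(np.pi+TH))
c=cam('wrist');cv2.imwrite('pics/w3.png',cv2.resize(c['image'],(784,588)))
print(bot.read_state()['clock'])
E
```

```text
fresh [408.6 340.5] 1.587 len 112.3
fresh [498.6 336.5] 1.351 len 113.9
fresh [600.2 311.2] 1.536 len 113.8
pick 35.325 w 28.45613133136407 f 39.22905385494232 stopped False [409.1 340.8  25. ]
 lifted w 28.42651901188507 39.476725459098816
place 39.5833 [486.3 146.6  58.7] True [ 0.5 -1.2  4.3]
fresh [498.6 336.6] 1.357 len 114.2
fresh [600.2 311.2] 1.542 len 112.6
44.5833
```

View pics/w3.png

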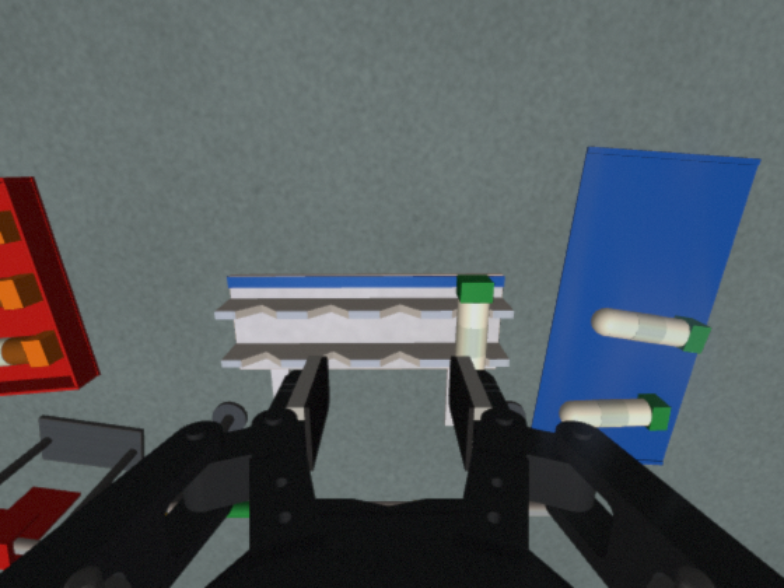

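The first green tube lies square in the end groove at (475,320), cap on the blue side. Next, the other two.

```bash
python3 - <<'E'
from h import *
for y in(35,-35):
    bot.move_to([460,320,330],down(np.pi/2))
    f=fresh(cam('wrist'))
    f=[t for t in f if t[0][1]>230]
    p,a,_=min(f,key=lambda t:t[0][0])
    if abs(a-np.pi/2)>.9: print('odd yaw',a);break
    pick(p,a,24)
    place(cr(0,y),np.pi+TH,57)
bot.move_to([390,42,330],down(np.pi+TH))
c=cam('wrist');fresh_=None
P=cloud(c);z=P[...,2]
import pickle;pickle.dump(c,open('w4.pkl','wb'))
for m,s,ce in blobs(mask(c,'green'),60):
    print(ce*1.4,np.nanmedian(P[m],0).round(1))
cv2.imwrite('pics/w4.png',cv2.resize(c['image'],(784,588)))
c=cam('top')
for m,s,ce in blobs(mask(c,'green'),40): print('top',ce*1.4,np.nanmedian(cloud(c)[m],0).round(1))
print(bot.read_state()['clock'])
E
```

```text
fresh [498.5 336.5] 1.354 len 113.2
fresh [600.3 311.3] 1.542 len 113.9
pick 48.9167 w 28.503771266405142 f 39.50561285018921 stopped False [498.9 336.7  25. ]
 lifted w 28.734245071228823 39.49272036552429
place 53.3917 [482.6  76.7  58.9] True [ 2.1 -2.1  1.7]
fresh [600.2 311.2] 1.541 len 113.0
pick 59.4833 w 28.960332879545263 f 39.44115400314331 stopped False [600.7 311.4  25.1]
 lifted w 28.750518350924327 39.44011867046356
place 63.8333 [479.    6.8  59. ] True [ 1.2 -3.2  1.8]
[358.02887139 289.20472441] [425.5  10.2  65.8]
[427.94529915 288.75099715] [428.5  79.4  65.7]
[496.78965517 288.9862069 ] [432.8 147.9  65.6]
top [443.73913043 263.50434783] [598.8 -79.2 147.1]
top [306.45 363.75] [436.7 146.1  67.5]
top [347.25526316 365.47368421] [433.3  77.9  67.6]
top [388.56829268 366.8       ] [430.    8.4  66.7]
66.0833
```

View pics/w4.png

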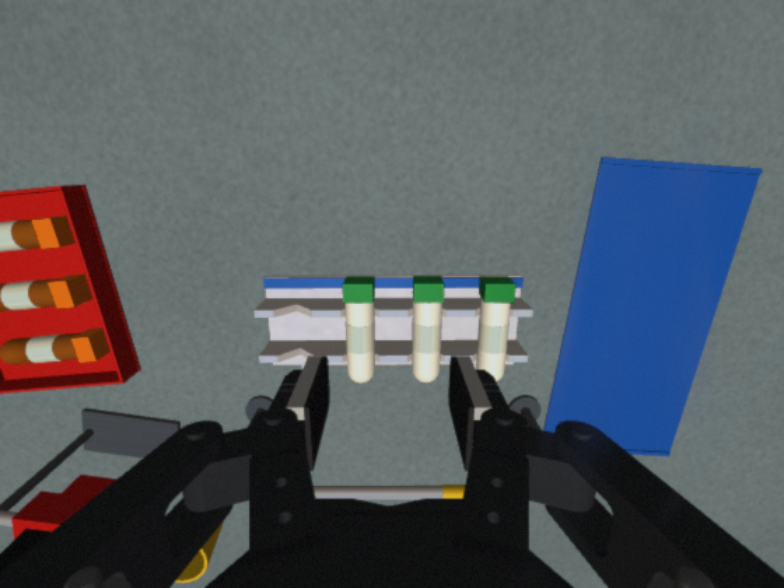

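All three green tubes are cradled (caps at (358,289), (428,289), (497,289)), blue side. Now a look at the tag.

```bash
python3 - <<'E'
from h import *
import pickle
bot.move_gripper(40)
bot.move_to([610,-350,330],down(np.pi/2-.16))
c=cam('wrist');pickle.dump(c,open('w5.pkl','wb'));cv2.imwrite('pics/w5.png',cv2.resize(c['image'],(784,588)))
P=cloud(c);z=P[...,2]
def rep(n,q):
    r=cv2.minAreaRect(q[:,:2].astype(np.float32));print(n,len(q),np.median(q,0).round(1),np.array(r[0]).round(1),np.array(r[1]).round(1),r[2])
print('d range',np.nanmin(c['depth'][c['depth']>0]))
near=(abs(P[...,0]-620)<90)&(abs(P[...,1]+292)<90)
for m,s,ce in blobs((near&(z>190)&(z<212)).astype(np.uint8),50): rep('blocktop',P[m]);print(ce*1.4)
for m,s,ce in blobs((near&(z>145)&(z<160)&(mask(c,'red')>0)).astype(np.uint8),50): rep('bridge',P[m]);print(ce*1.4)
for m,s,ce in blobs((near&(z>138)&(z<150)&(mask(c,'red')==0)).astype(np.uint8),50): rep('bar',P[m]);print(ce*1.4)
E
```

```text
d range 57.487972
blocktop 444 [ 623.6 -297.   201.9] [ 623.5 -297.5] [26. 12.] 77.4966049194336
[397.0954955  208.15855856]
bridge 996 [ 622.7 -292.2  151.9] [ 623.5 -297.5] [49.6 29.7] 77.53765869140625
[394.97008032 198.12811245]
bar 342 [ 631.8 -259.6  145.1] [ 631.9 -259.9] [26.4 12.1] 79.69706726074219
[398.9754386  145.56315789]
bar 319 [ 614.3 -338.4  145. ] [ 614.4 -338.5] [31.9 11.9] 77.46439361572266
[391.81567398 257.02068966]
```

View pics/w5.png

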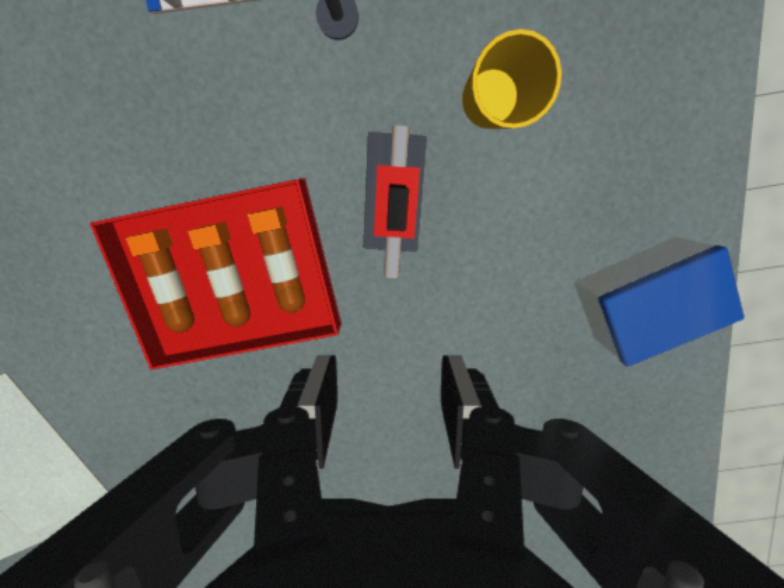

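The tag at (398,200) is clear and measures true to size: block 26x12 at z=202, bar yaw 77.5°. Next, the rail bands in the same kind of view, then the pick.

```bash
python3 - <<'E'
from h import *
import pickle
for k,y in(('green',-75),('yellow',106)):
    bot.move_to([598,y-55,330],down(np.pi/2+TH));c=cam('wrist');P=cloud(c);z=P[...,2]
    for m,s,ce in blobs(((z>138)&(z<152)&(mask(c,k)>0)).astype(np.uint8),50):
        r=cv2.minAreaRect(P[m][:,:2].astype(np.float32));print(k,ce,np.median(P[m],0).round(1),np.array(r[0]).round(1),np.array(r[1]).round(1),r[2])
    m=(z>139)&(z<152)&(abs(P[...,0]-601)<20);q=P[m]
    print('rail line',len(q),cv2.fitLine(q[:,:2].astype(np.float32),cv2.DIST_L1,0,.01,.01).ravel(),np.percentile(q[:,1],[0,100]))
    if k=='green':print()
E
```

```text
green [275.04753199 144.30164534] [598.2 -78.2 145.6] [598.  -78.6] [48.8 11.9] 88.59041595458984
rail line 2753 [ 2.1873713e-02 -9.9976075e-01  6.0651526e+02 -2.8128119e+02] [-353.49132801   50.81482449]

yellow [283.49829932 140.08163265] [607.1 106.6 145.7] [607.3 105.5] [49.1 11.6] 86.96244812011719
rail line 3372 [5.1374178e-02 9.9867946e-01 6.0370654e+02 3.6468884e+01] [-134.82690357  206.64808493]
```

```bash
python3 - <<'E'
from h import *
yt=np.radians(77.5);p=np.array([623.5,-297.5]);yr=np.pi/2-.0505
g=np.array([597.9,-78.6]);
bot.move_gripper(40);bot.move_to(xy(p,300),down(yt));bot.servo_line(xy(p,225),speed=200)
print(bot.servo_line(xy(p,181),speed=60,until_force=8),bot.read_state()['ee_pos'])
bot.move_gripper(4,grip_force=60);s=bot.read_state();print(s['grip_width'],s['grip_force'],s['ft_force'],s['ee_pos']);z0=s['ee_pos'][2]
bot.servo_line(xy(p,200),speed=60);bot.servo_line(xy(p,310),speed=200);s=bot.read_state();print('lift',s['grip_width'],s['ft_force'],s['ee_pos'],'z0',z0)
bot.move_to(xy(g,310),down(yr));bot.dwell(.3)
c=cam('wrist');cv2.imwrite('pics/w6.png',cv2.resize(c['image'],(784,588)))
c=cam('scene');cv2.imwrite('pics/s6.png',cv2.resize(c['image'],(784,588)));print(bot.read_state()['clock'])
E
```

```text
False [ 623.65439    -297.58481524  181.4536706 ]
11.353139831805724 58.39734613895416 [ 0.16836585 -0.036604    4.18700307] [ 623.62202235 -297.55352394  181.47747206]
lift 11.452489108448304 [ 0.2839591  -0.19982876 -0.05552055] [ 623.28374691 -297.37707493  308.15991294] z0 181.47747206458058
75.5
```

View pics/w6.png

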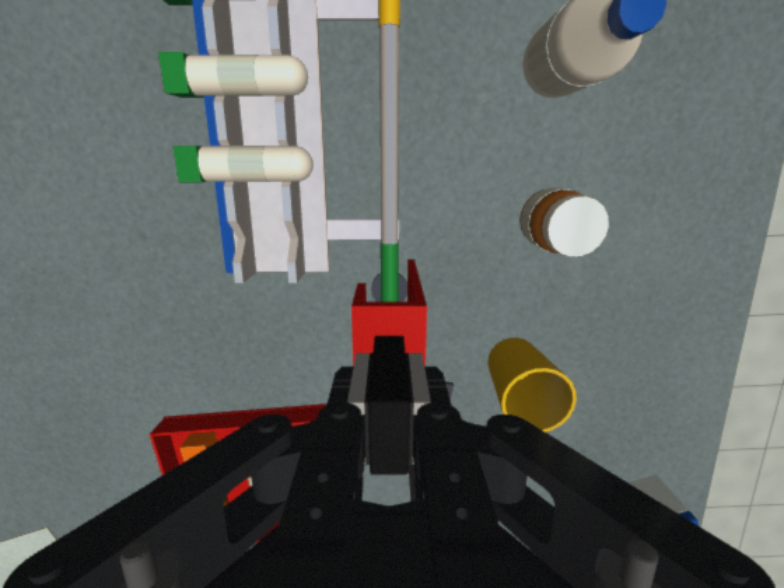

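View pics/s6.png

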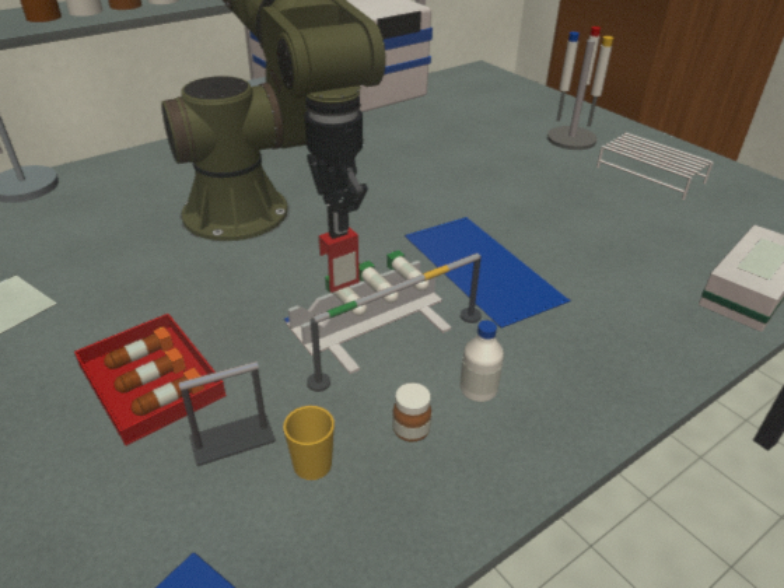

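The tag is held upright and centred on the rail (both at u≈390 in the wrist view), and the tubes are undisturbed. Lowering it at green, then sliding.

```bash
python3 - <<'E'
from h import *
g=np.array([597.9,-78.6]);m=np.array([607.3,105.5])
st=lambda n:print(n,(lambda s:(s['clock'],s['ee_pos'].round(1),s['ft_force'].round(1),round(s['grip_width'],1)))(bot.read_state()))
bot.servo_line(xy(g,205),speed=150);st('pre')
print(bot.servo_line(xy(g,180.5),speed=40,until_force=4));st('down');bot.dwell(.4)
z=bot.read_state()['ee_pos'][2]
q=m+(g-m)*28/np.linalg.norm(g-m)
bot.servo_line(xy(q,z),speed=60);st('short');bot.dwell(.2)
bot.servo_line(xy(m,z),speed=25);st('mark');bot.dwell(.3)
bot.move_gripper(32);bot.dwell(.3);bot.servo_line(xy(m,235),speed=60);bot.servo_line(xy(m,300),speed=200)
bot.move_to([600,50,330],down(np.pi/2+TH));bot.dwell(.3)
c=cam('wrist');P=cloud(c);zz=P[...,2]
for k,lo,hi in(('red',145,160),('yellow',138,152)):
  for b,s,ce in blobs(((zz>lo)&(zz<hi)&(mask(c,k)>0)).astype(np.uint8),30):
    r=cv2.minAreaRect(P[b][:,:2].astype(np.float32));print(k,ce*1.4,np.median(P[b],0).round(1),np.array(r[0]).round(1),np.array(r[1]).round(1),r[2])
for b,s,ce in blobs(((zz>190)&(zz<212)&(abs(P[...,0]-607)<40)&(abs(P[...,1]-105)<50)).astype(np.uint8),50):
    r=cv2.minAreaRect(P[b][:,:2].astype(np.float32));print('block',np.median(P[b],0).round(1),r)
cv2.imwrite('pics/w7.png',cv2.resize(c['image'],(784,588)))
bot.move_to([350,0,350],down(np.pi/2));c=cam('top');cv2.imwrite('pics/top7.png',cv2.resize(c['image'],(784,588)))
for b,s,ce in blobs(mask(c,'green'),40): print('top',ce*1.4,np.nanmedian(cloud(c)[b],0).round(1))
c=cam('scene');cv2.imwrite('pics/s7.png',cv2.resize(c['image'],(784,588)));st('end')
E
```

```text
pre (76.35, array([598.3, -78.7, 206.1]), array([-0.4,  0.2, -0.3]), 11.4)
True
down (76.9167, array([597.7, -78.5, 181.4]), array([-0.2,  0.4,  5.1]), 11.4)
short (80.075, array([605.9,  77.5, 181.5]), array([ 0.9, -1.8,  4.7]), 11.4)
mark (81.5417, array([607.3, 105.6, 181.4]), array([ 0. , -0.8,  4.7]), 11.2)
red [394.38130841 194.92419522] [605.7 111.1 151.9] [607.  105.7] [48.2 28.8] 86.64586639404297
block [606.8 106.1 201.8] ((607.011474609375, 105.49052429199219), (25.794776916503906, 11.902487754821777), 87.13938903808594)
top [443.86292135 263.60898876] [598.9 -80.1 147.5]
top [306.45 363.75] [436.8 146.2  68. ]
top [347.14324324 365.58918919] [433.3  78.   67.9]
top [388.71604938 366.8       ] [430.2   7.3  67.9]
end (85.8, array([3.509e+02, 1.000e-01, 3.499e+02]), array([ 0.4, -0.5,  0.2]), 31.8)
```

View pics/w7.png

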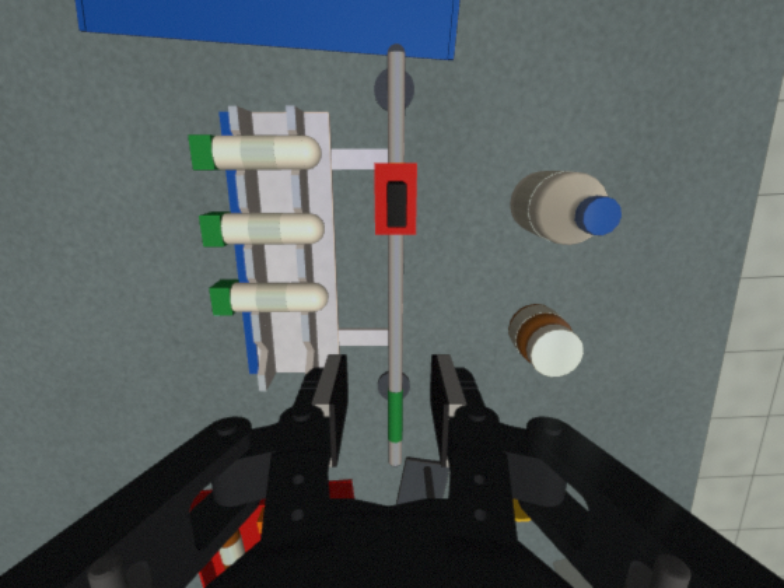

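View pics/s7.png

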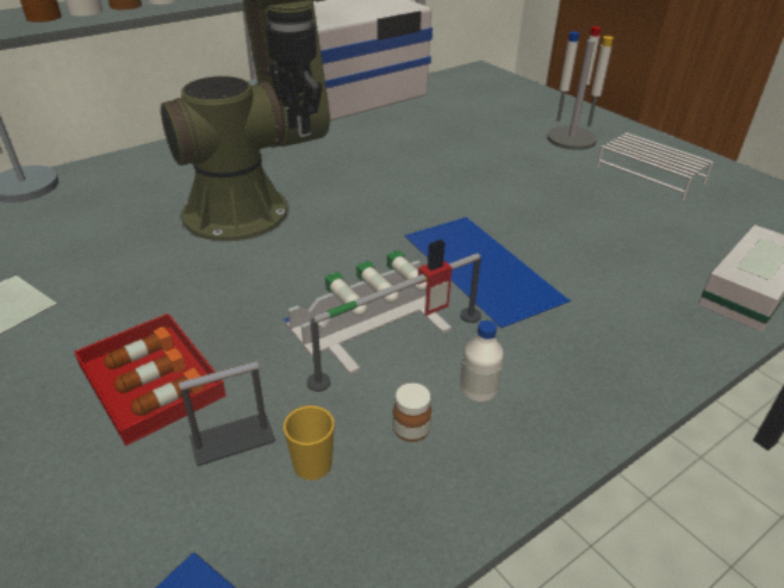

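The tag covers the yellow band (wrist view, (396,200)) and is upright on the rail. The tubes are in their grooves and the bystanders haven't moved.

```bash
python3 -c "
from h import *
print(bot.finish_job())"
```

```text
the job is handed in; nothing more can be done
None
```

I handed the job in at about 86 s; no verdict came back. By the last camera check, all three spent tubes are in the tray, all three green-capped tubes lie in grooves with caps on the blue side, and the tag hangs upright within about 1 mm of the yellow band's middle.

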